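Sticker-stack two boards for drying

ROBOT

A 6-joint arm with a two-finger parallel gripper is mounted at the origin on a cart in front of the work surface, level with it; the furniture and walls round the work are solid. World frame = base frame: x ahead of the robot, y to its left, z up, the work surface at z = 0. Lengths are in m, angles in rad, forces in N, time in s.
With the tool pointing down it reaches from about 0.35 to 0.775 m from the base axis. Payload 7.3 kg.
Tool frame: the origin (TCP) lies at the centre of the arm's flange, where the gripper is bolted on; the fingertips stand 178 mm ahead of it and the grasp point (between the pads) lies 159 mm ahead of it (tip_extent is the distance from the TCP to the fingertips, in m); z points along the fingers, y is the line along which they close (so a half turn about z gives the same grasp; the last joint's range is limited). The gripper opens to 92 mm and grips with 3 to 60 N. Pads are 19 mm wide; open, the fingers measure 130 mm over their backs; the gripper's body (75 mm by 190 mm) begins 47 mm behind the grasp point.
Start: joints at [-1.422, 0.342, 1.524, -0, 1.275, -0.146], TCP at [0.153, -0.502, 0.405] pointing down, gripper open.
Joint ranges: [-2.53, 2.53], [-0.77, 2.02], [0.04, 2.7], [-1, 4.14], [0.28, 2.66], [-3.11, 3.11]. Speed limits (rad/s): [2.57, 2.57, 3.14, 3.14, 3.14, 3.14].

INTERFACE

Orientations are given as [roll, pitch, yaw] about the fixed x, y, z axes, in that order (R = Rz(yaw) Ry(pitch) Rx(roll)).
In Python, from cell import * gives the robot as it stands.
- The arm moves only by the tool arm_command, never from a script. Its arguments are lists of equal length, an entry for each row: "xyz": the shift along the world's x, y, z in mm, a list of three; "spin": the turn about the world's z in degrees. In form: {"xyz": [[tx, ty, tz], ...], "spin": [spin, ...]}. A call has 1 to 20 rows; each row shifts and turns the commanded pose from where the row before left it; what a row does not reach is not made up. A row lasts 1/10 s, in which the tool goes at most 50 mm and 8.59 degrees, less where a joint would pass 70% of its speed; a pose out of reach is approached as far as the arm can. A call with a gripper value outside its range is refused whole. "jaw" is the opening, from -1 (shut) to 1 (fully open), set as the call begins (left out, the last holds). The fingers move at their own pace and stop on an object; "squeeze" is the grip in N (left out, the last holds). Time passes only in rows, so rows that do not move let the fingers close. It gives the time, the measured TCP pose, the force, the opening and the grip force at its end, in the units of the state.
- observe(): the state, without advancing time (a new reading comes with each control period).
- read_camera(name): name is "scene" or "top" or "wrist"; returns a dict with "img" (384x512x3 uint8, red, green, blue), "depth" (384x512 float32, m along the optical axis (not along the pixel's ray), 0 where there is no reading), "fx", "fy", "cx", "cy" (pixels), "world_from_camera" (4x4, takes a point from camera to world coordinates). Camera axes: x right, y up, looking along -z (the intrinsics and any distortion apply to the point x, -y, -z); pixel columns grow to the right and rows downward; lengths in m; the calibration is good to about 2 mm. A picture is of the moment at which its call begins.
- hand_in(): hands the job in; it is judged then, once.
The state is a dict: "time": time; "qpos": joint angles; "qvel": joint speeds; "joint_efforts": joint torques, N m; "tool_pos": TCP position; "tool_rot": TCP orientation; "contact_force": force on the tool from outside, world axes, zero at the start; "torque": the same for the moment, N m; "opening": finger opening in m; "grip_force": force on a finger pad.
Only numpy, scipy, OpenCV 4.12 (cv2) and the standard library are available. Lean on these libraries where they do the work, as an engineer would, in place of code of your own. Each camera call takes 0.05 s, during which the arm holds its last target. There are 200 camera calls.

TASK

Stack the two boards to dry on the plywood base: lay the long board centred across the two bearers and in line with the base, then one wooden stick crosswise on it straight above each bearer with its ends sticking out equally, then the short board on the two sticks, centred over the long one and parallel to it. Do not push the hole saw or the hex key set out of place, and let go of everything.

Things in the scene. Friction and masses are not known exactly. Their poses are not given: they have to be found in the camera images.
- base: stacking base, fixed to the bench: a plywood sheet 230 x 160 x 9 mm (x, y, z) with two straight wooden bearers across it, each 30 x 150 x 20 mm, screwed down parallel to y and centred at x = -65 mm and x = +65 mm. Origin: centre of the sheet's underside, on the bench top; x along the sheet's length (the direction the boards are to lie), z up. The bearers' tops are 29 mm above the origin.
- long_board: the longer of the two planed wooden boards, 260 x 60 x 24 mm (x, y, z), its two ends sealed dark, lying flat loose on the bench. Origin: centre of its underside; x along its length, z up. Take it across its 60 mm width, at mid-length. About 225 g.
- short_board: the shorter of the two planed wooden boards, 180 x 60 x 24 mm (x, y, z), its two ends sealed dark, lying flat loose on the bench. Origin: centre of its underside; x along its length, z up. Take it across its 60 mm width, at mid-length. About 155 g.
- sticker_a: one of two alike square-sawn wooden sticks (the stickers), 22 x 150 x 18 mm (x, y, z), lying flat loose on the bench. Origin: centre of its underside; y along its length, z up. Take it across its 22 mm width, at mid-length. About 33 g.
- sticker_b: one of two alike square-sawn wooden sticks (the stickers), 22 x 150 x 18 mm (x, y, z), lying flat loose on the bench. Origin: centre of its underside; y along its length, z up. Take it across its 22 mm width, at mid-length. About 33 g.
- hole_saw: bystander: black hole saw standing loose on its teeth, cup 51 mm across, upright bright shank, 82 mm high in all. Origin: centre of its underside; z up.
- hex_keys: bystander: folding hex key set with a lime-green case, loose, 39 x 96 x 30 mm (x, y, z). Origin: centre of its underside; z up.

How it is judged:
By the outcome, as a careful person would: the job done as asked, in the order asked, and still so for the second after the job is handed in, with the robot touching nothing.
It also fails if it takes over 109 s, if anything falls off the work surface, if the arm or the gripper's body presses on something with over 40 N, if the wrist force passes 120 N, or if a joint passes its speed limit or range.

## Working session

There is one attempt and no reset: what is moved stays moved. The work goes in short steps, Python scripts to look and compute and a tool call to move; the robot and the scene stay as the last step left them, time stands still between calls to the robot, and variables do not carry over. Pictures are saved under pics/ and viewed, at most 14 in all, crops included, and the job is handed in when it is done.

Besides the shell and the picture viewer there is one more tool, called after "Call:" as name(argument=value, ...) on one line, values as JSON. arm_command: Moves the arm, as the interface text tells. Its arguments: {"type":"object","properties":{"xyz":{"type":"array","items":{"type":"array","items":{"type":"number"}}},"spin":{"type":"array","items":{"type":"number"}},"jaw":{"type":"number"},"squeeze":{"type":"number"}},"required":["xyz","spin"]}

```bash
mkdir -p pics; cat > h.py <<'E'
from cell import *
import numpy as np, cv2
def snap(n,f):
    c=read_camera(n); cv2.imwrite('pics/'+f+'.png',c['img'][:,:,::-1]); np.savez('pics/'+f+'.npz',**{k:c[k] for k in c}); return c
def load(f): return np.load('pics/'+f+'.npz')
def cloud(c):
    d=c['depth']; v,u=np.mgrid[:d.shape[0],:d.shape[1]]
    p=np.stack([(u-c['cx'])/c['fx']*d,-(v-c['cy'])/c['fy']*d,-d],-1)
    T=c['world_from_camera']; return p@T[:3,:3].T+T[:3,3]
def ray(c,u,v,z):
    T=c['world_from_camera']; r=T[:3,:3]@np.array([(u-c['cx'])/c['fx'],-(v-c['cy'])/c['fy'],-1]); o=T[:3,3]
    return o+r*(z-o[2])/r[2]
E
python3 - <<'E'
from h import *
for n in ('top','scene'):
    c=snap(n,n+'0'); print(n,c.keys(),c['fx'],c['world_from_camera'].round(3).tolist())
a=cv2.imread('pics/top0.png');b=cv2.imread('pics/scene0.png')
cv2.imwrite('pics/t.png',cv2.resize(a,(800,600)))
print(observe())
E
```

```text
top dict_keys(['img', 'depth', 'fx', 'fy', 'cx', 'cy', 'world_from_camera']) 431.60817796236773 [[-0.015, 0.982, -0.187, 0.358], [-1.0, -0.015, -0.001, -0.007], [-0.004, 0.187, 0.982, 1.188], [0.0, 0.0, 0.0, 1.0]]
scene dict_keys(['img', 'depth', 'fx', 'fy', 'cx', 'cy', 'world_from_camera']) 371.5819179068431 [[-0.625, 0.435, -0.648, -0.165], [-0.781, -0.326, 0.534, 0.557], [0.021, 0.839, 0.543, 0.609], [0.0, 0.0, 0.0, 1.0]]
{'time': 0.1, 'qpos': array([-1.42197378e+00,  3.42652643e-01,  1.52491260e+00,  2.94375320e-05,
        1.27538189e+00, -1.45976401e-01]), 'qvel': array([ 1.19818917e-03, -2.28637293e-03, -1.18643126e-03,  6.20346892e-05,
       -1.76530286e-03, -3.23953105e-05]), 'joint_efforts': array([ 1.81627984e-03, -4.32004738e+01, -2.44694138e+01,  7.19330111e-02,
        5.26359421e-02, -4.56839030e-05]), 'tool_pos': array([ 0.15255724, -0.50222614,  0.4041176 ]), 'tool_rot': array([-3.14025667e+00, -2.24872171e-04,  2.94790208e-01]), 'contact_force': array([ 0.32314079,  0.09471667, -0.01018353]), 'torque': array([-0.02431611,  0.06828099, -0.00959262]), 'grip_force': 0.0, 'opening': 0.09199076234362584}
```

View pics/t.png

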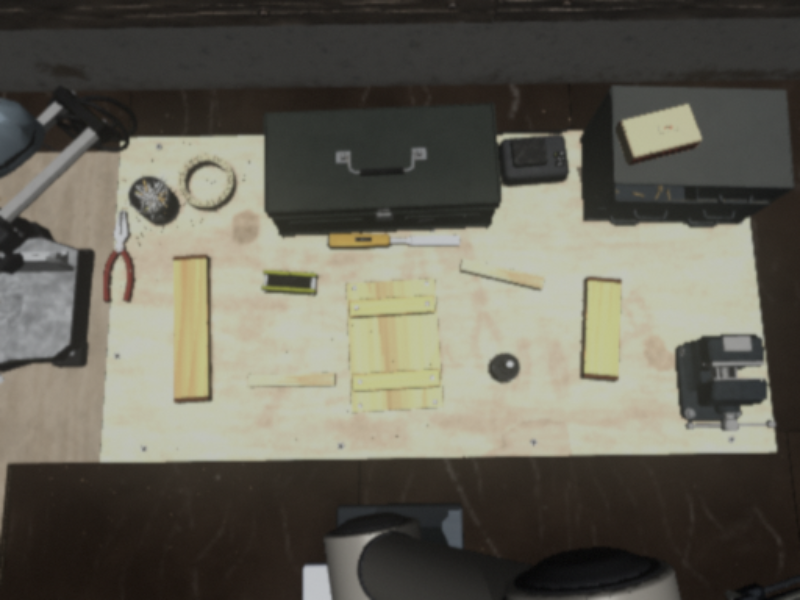

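View pics/scene0.png

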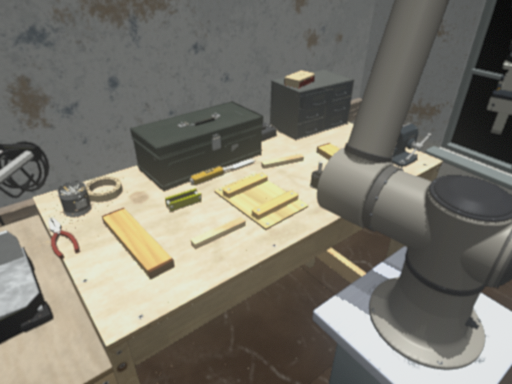

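The top view (800x600) shows the long board at (192,328), base at (395,345), stickers at (293,380) and (503,274), and short board at (601,328). The hole saw is at (504,367) and the hex keys at (290,282). Next I measure them, using depth from the top view with the scene view as a second check.

```bash
cat >> h.py <<'E'
def rect(P,roi,zr):
    x0,x1,y0,y1=roi; m=(P[...,0]>x0)&(P[...,0]<x1)&(P[...,1]>y0)&(P[...,1]<y1)&(P[...,2]>zr[0])&(P[...,2]<zr[1])
    q=P[m]; (cx,cy),(w,h),a=cv2.minAreaRect((q[:,:2]*1000).astype(np.float32))
    if h>w: w,h,a=h,w,a+90
    return len(q),np.round([cx,cy,np.median(q[:,2])*1000,w,h,(a+90)%180-90],1)
E
python3 - <<'E'
from h import *
for n in('top0','scene0'):
    c=load(n);P=cloud(c); s=512/800
    if n=='top0':
        C={k:ray(c,u*s,v*s,.02)[:2] for k,(u,v) in dict(long=(192,328),short=(601,328),sa=(293,380),sb=(503,274),base=(395,345),saw=(504,367),hex=(290,282)).items()}
    for k,(x,y) in C.items():
        r=dict(long=(.16,.07),short=(.12,.07),sa=(.05,.1),sb=(.05,.1),base=(.15,.1),saw=(.05,.05),hex=(.04,.07))[k]
        roi=(x-r[0],x+r[0],y-r[1],y+r[1])
        b=P[(abs(P[...,0]-x)<r[0])&(abs(P[...,1]-y)<r[1])][:,2]
        zr=dict(base=(.02,.04),long=(.016,.04),short=(.016,.04)).get(k,(.010,.1))
        print(n,k,C[k].round(3),rect(P,roi,zr),np.percentile(b,[5,50,95]).round(4))
        if k=='base':
            for dx in(-.075,.075): print('  bearer',rect(P,(x+dx-.06,x+dx+.06,y-.1,y+.1),zr))
            print('  sheet',rect(P,roi,(.005,.04)))
im=load('top0')['img'][:,:,::-1]
cv2.imwrite('pics/crop.png',cv2.resize(im[150:275,95:415],(800,312),interpolation=cv2.INTER_CUBIC))
E
```

```text
top0 long [0.553 0.356] (2123, array([554.7, 358.6,  24.7, 260.6,  61.6,   2.9])) [-0.0029  0.0025  0.0271]
top0 short [ 0.542 -0.361] (1478, array([ 542. , -361.7,   24.4,  180.1,   61.3,   -6.2])) [-0.0033  0.0019  0.0267]
top0 sa [0.459 0.177] (471, array([477.1, 167.2,  18.4, 176.2,  63.1,  89.7])) [-0.0032  0.0009  0.0197]
top0 sb [ 0.642 -0.194] (458, array([ 643.9, -191.9,   18.6,  150.1,   23.9,   75.7])) [-0.0033  0.0011  0.0199]
top0 base [0.517 0.   ] (1250, array([521.2,   3.4,  29.4, 160.3, 149.8,   2.6])) [-0.0025  0.0081  0.0304]
  bearer (637, array([464.9,   0.8,  29.4, 149.8,  47.7, -87.4]))
  bearer (613, array([579.4,   5.8,  29.3, 149.4,  43.9, -86.9]))
  sheet (4749, array([5.172e+02, 3.000e-01, 1.070e+01, 2.967e+02, 1.976e+02, 0.000e+00]))
top0 saw [ 0.476 -0.188] (285, array([ 474.5, -186.5,   42.1,   47.3,   46.5,   64.1])) [-0.0037  0.0008  0.046 ]
top0 hex [0.633 0.185] (475, array([632.6, 186.4,  25.6,  95.6,  37.4,  85. ])) [-0.003   0.0021  0.0301]
scene0 long [0.553 0.356] (1923, array([552.4, 357.8,  22.7, 263.9,  60.9,   2.8])) [-0.0031 -0.0005  0.023
[... 182 characters left out ...]
.2,  35.5,  86.2])) [-0.003  -0.0007  0.0175]
scene0 sb [ 0.642 -0.194] (209, array([ 640.5, -191.4,   16.3,  150.2,   28.4,   75.2])) [-0.9055 -0.0032  0.0168]
scene0 base [0.517 0.   ] (798, array([518.1,   2.5,  27.5, 161.6, 151.1,   2.2])) [-9.046e-01 -4.000e-04  2.790e-02]
  bearer (439, array([462.3,   0.6,  27.5, 150.8,  49. , -86.6]))
  bearer (359, array([577.2,   4.7,  27.5, 151.1,  43.2, -87.6]))
  sheet (2671, array([519.8,   2.8,   9. , 233.4, 161.6,   2.1]))
scene0 saw [ 0.476 -0.188] (168, array([ 478.3, -181.2,   40.5,   47.1,   28.9,  -59.5])) [-0.9059 -0.8965  0.0505]
scene0 hex [0.633 0.185] (428, array([629.3, 186. ,  23.3,  95. ,  41.1,  84.4])) [-0.9048 -0.0011  0.0279]
```

View pics/crop.png

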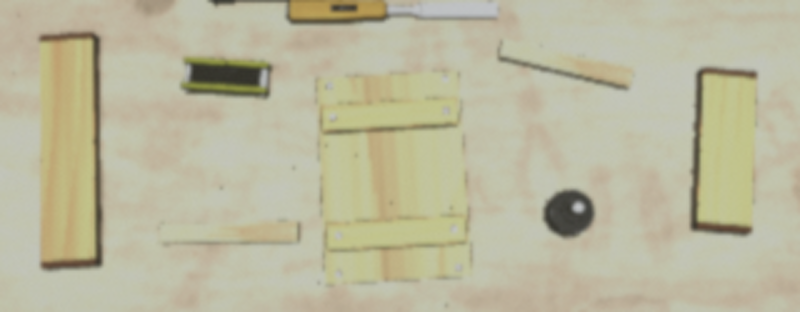

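Call:
arm_command(xyz=[[18,25,-2],[18,25,-2],[18,25,-2],[18,25,-2],[18,25,-2],[18,25,-2],[18,25,-2],[18,25,-2],[18,25,-2],[18,25,-2],[18,25,-2],[18,25,-2],[18,25,-2],[18,25,-2],[18,25,-2],[18,25,-2],[18,25,-2],[18,25,-2],[0,0,0],[0,0,0]], spin=[-1,-1,-1,-1,-1,-1,-1,-1,-1,-1,-1,-1,-1,-1,0,0,0,0,0,0], jaw=1)

```text
time: 2.1
tool_pos: [0.4765, -0.052, 0.3683]
tool_rot: [3.142, 0.001, 0.052]
contact_force: [0.2, 0.1, -0.2]
opening: 0.0918
grip_force: 0.0
```

```bash
python3 - <<'E'
from h import *
c=snap('wrist','w1');P=cloud(c);print(c['world_from_camera'].round(3).tolist(),observe()['tool_pos'],np.percentile(P[...,2],[2,50,98]))
E
```

```text
[[0.052, 0.955, 0.293, 0.555], [-0.999, 0.05, 0.016, -0.047], [0.0, -0.293, 0.956, 0.349], [0.0, 0.0, 0.0, 1.0]] [ 0.47624729 -0.05255507  0.36845155] [-0.89172609  0.00860114  0.29709945]
```

View pics/w1.png

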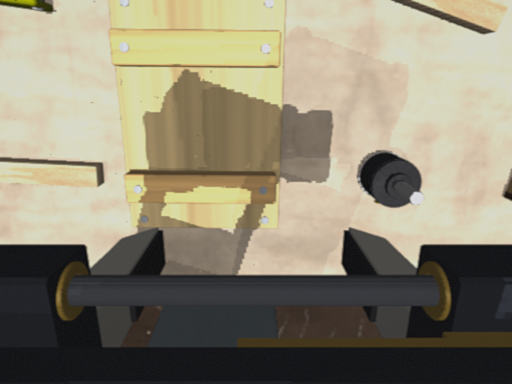

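The wrist view shows both bearers (rows 32-65 and 172-203) and the near edge of the sheet (row 228). I fit the base pose from this view.

```bash
python3 - <<'E'
from h import *
c=load('w1');P=cloud(c); 
print('all',rect(P,(.43,.62,-.1,.1),(.02,.04)))
for roi in((.43,.49,-.1,.1),(.55,.61,-.1,.1)): print('b',rect(P,roi,(.022,.04)))
print('sheet',rect(P,(.38,.66,-.1,.1),(.006,.015)))
# rays: corners of bearers tops at z=.029: near (127,203)(276,203) ; far (111,32)(280,30)
for u,v in((111,66),(280,64),(127,203),(276,203),(112,31),(280,30)): print(ray(c,u,v,.029).round(4))
for n in('top0','scene0'):
    Q=cloud(load(n)); print('sa',rect(Q,(.42,.5,.09,.27),(.010,.1)))
    for roi in((.43,.49,-.1,.1),(.55,.61,-.1,.1)): print('b',rect(Q,roi,(.022,.04)))
E
```

```text
all (10913, array([519.5,   3.4,  29.3, 160.3, 150.2,   2.3]))
b (4532, array([463.7,   1. ,  29.3, 150.2,  48.3, -87.9]))
b (6272, array([577.6,   5.8,  29.2, 149.9,  44. , -87. ]))
sheet (25780, array([515.8,   3.1,   9.3, 222.7, 160. ,   2.5]))
[0.5652 0.0799 0.029 ]
[ 0.5748 -0.0702  0.029 ]
[0.4362 0.0731 0.029 ]
[ 0.444  -0.0762  0.029 ]
[0.5939 0.0771 0.029 ]
[ 0.6024 -0.0681  0.029 ]
sa (462, array([460.4, 181. ,  18.4, 148.8,  22.3,  90. ]))
b (633, array([464.9,   0.8,  29.4, 149.8,  47.7, -87.4]))
b (607, array([585.8,   6.2,  29.3, 149.2,  30.9, -87.6]))
sa (455, array([458.1, 180.5,  16.6, 150.8,  27.1, -89.4]))
b (413, array([462.5,   0.5,  27.7, 150.9,  48.5, -87. ]))
b (337, array([577.2,   4.7,  27.5, 151. ,  43.2, -87.6]))
```

Call:
arm_command(xyz=[[6,34,0],[6,34,0],[6,34,0],[6,34,0],[6,34,0],[6,34,0],[6,34,0],[6,34,0],[7,34,0],[7,34,0],[7,35,0],[7,35,0],[0,0,-30],[0,0,-30],[0,0,-30],[0,0,-30],[0,0,-26],[0,0,-22],[0,0,-20],[0,0,0]], spin=[0,0,0,0,0,0,0,0,0,0,0,0,0,0,0,0,0,0,0,0])

```text
time: 4.15
tool_pos: [0.5532, 0.356, 0.1796]
tool_rot: [3.141, 0.001, 0.049]
contact_force: [0.2, -0.5, 0.9]
opening: 0.0919
grip_force: 0.0
```

Call:
arm_command(xyz=[[0,0,0],[0,0,0],[0,0,0],[0,0,0],[0,0,0],[0,0,0],[0,0,0],[0,0,0],[0,0,0],[0,0,0]], spin=[0,0,0,0,0,0,0,0,0,0], jaw=-0.2, squeeze=25)

```text
time: 5.15
tool_pos: [0.5526, 0.3576, 0.181]
tool_rot: [3.142, -0.0, 0.05]
contact_force: [-0.7, -0.8, 3.0]
opening: 0.0598
grip_force: 25.0
```

Call:
arm_command(xyz=[[0,0,10],[0,0,20],[0,0,25],[0,0,25],[0,0,20],[0,-10,0],[-2,-24,0],[-3,-30,0],[-3,-30,0],[-3,-30,0],[-3,-30,0],[-3,-30,0],[-3,-30,0],[-3,-30,0],[-3,-30,0],[-3,-30,0],[-3,-30,0],[-2,-30,0],[-2,-20,0],[0,0,0]], spin=[0,0,0,0,0,0,0,0,0,0,0,0,0,0,0,0,0,0,0,0])

```text
time: 7.15
tool_pos: [0.5156, -0.0288, 0.2796]
tool_rot: [3.141, 0.002, 0.047]
contact_force: [-0.3, 0.5, -2.6]
opening: 0.0601
grip_force: 25.0
```

```bash
python3 - <<'E'
from h import *
c=snap('wrist','w2');P=cloud(c);o=observe();print(o['tool_pos'],o['tool_rot'][2]*57.3)
print(rect(P,(.3,.75,-.05,.055),(.09,.16)))
for n in('top','scene'):
    Q=cloud(snap(n,n+'2'));print(n,rect(Q,(.37,.67,-.05,.055),(.115,.136)))
    b=Q[(Q[...,2]>.11)&(Q[...,2]<.14)&(abs(Q[...,1])<.03)];print(b[:,0].min(),b[:,0].max())
E
```

```text
[ 0.51580895 -0.02755452  0.27971922] 2.737767937161087
(42235, array([549.3, -15. , 122.9, 151.7,  70. ,  -0. ]))
top (216, array([558.4, -24.4, 123.7, 182.1,  49.6,  -0.9]))
0.47233079930055033 0.8850907883250632
scene (742, array([ 5.152e+02, -1.360e+01,  1.219e+02,  2.626e+02,  7.240e+01,
        3.000e-01]))
-0.06587264969845825 1.5329506137577127
```

View pics/top2.png

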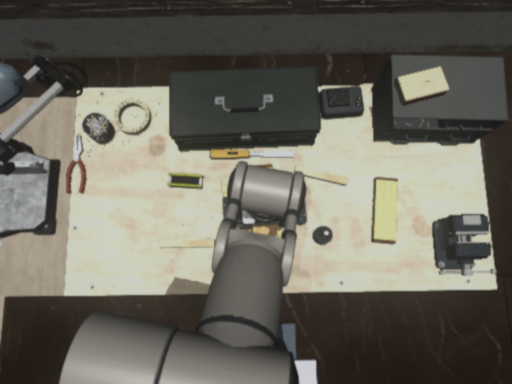

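The arm covers the board in the top view, so I measure it from the scene and wrist views with a wider region.

```bash
python3 - <<'E'
from h import *
for n in('scene2','w2'):
    c=load(n);Q=cloud(c);print(n,rect(Q,(.35,.75,-.08,.03),(.115,.132)))
    m=((Q[...,2]>.115)&(Q[...,2]<.132)&(abs(Q[...,1]+.03)<.06)&(abs(Q[...,0]-.52)<.2))
    print(Q[m].min(0),Q[m].max(0)); 
im=load('scene2')['img'][:,:,::-1]
a=cv2.resize(im[110:250,150:350],(800,560),interpolation=cv2.INTER_CUBIC);b=load('w2')['img'][:,:,::-1]
cv2.imwrite('pics/v2.png',a)
E
```

```text
scene2 (1015, array([557.6, -30.3, 122. , 346. , 109.3,   1.9]))
[ 0.38380055 -0.07406428  0.11502354] [0.7194309  0.02815313 0.13199386]
w2 (45466, array([549.6, -26.1, 122.9, 149.3,  95. ,   3.2]))
[ 0.47341796 -0.07487457  0.11500301] [0.62535931 0.01999332 0.13198965]
```

View pics/v2.png

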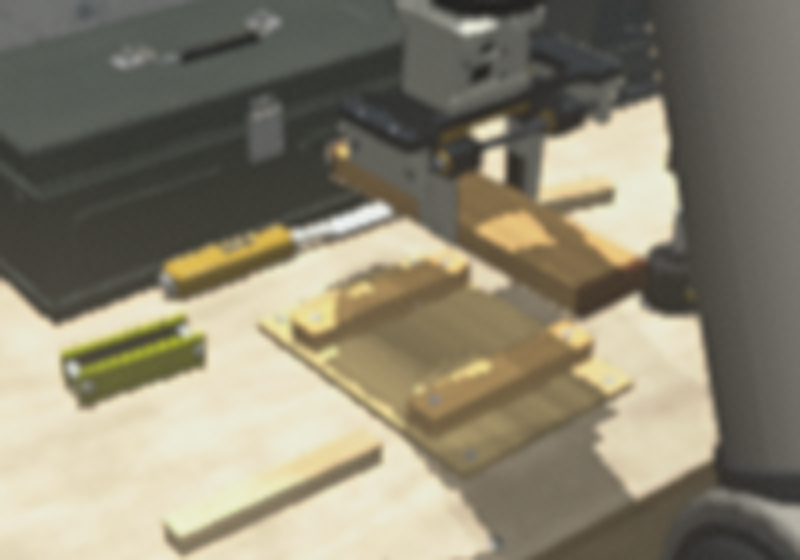

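View pics/w2.png

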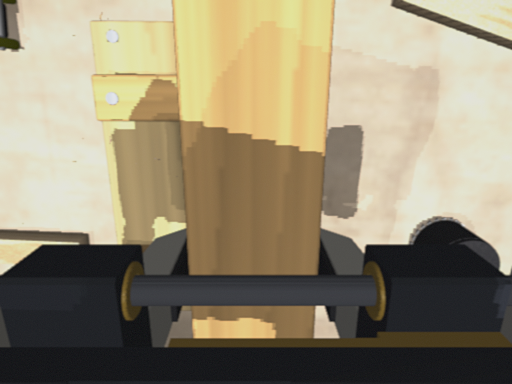

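```bash
python3 - <<'E'
from h import *
c=load('scene2');Q=cloud(c)
for z in (.122,):
  for u,v in((573,287),(333,163)): print(ray(c,150+u/4,110+v/4,z).round(4))
# cluster: strip in board frame
a=np.radians(2.8);t=Q-np.array([.5156,-.028,0]);x=t[...,0]*np.cos(a)+t[...,1]*np.sin(a);y=-t[...,0]*np.sin(a)+t[...,1]*np.cos(a)
m=(abs(y)<.026)&(Q[...,2]>.116)&(Q[...,2]<.127)&(abs(x)<.16)
h,e=np.histogram(x[m],np.arange(-.16,.161,.005));print([(round(e[i]*1000),int(h[i])) for i in range(len(h)) if h[i]])
print(np.sort(x[m])[:6].round(4), np.sort(x[m])[-12:].round(4))
E
```

```text
[ 0.3927 -0.0012  0.122 ]
[0.6186 0.0225 0.122 ]
[(-135, 4), (-130, 43), (-125, 20), (-120, 21), (-115, 22), (-110, 20), (-105, 19), (-100, 19), (-95, 17), (-90, 22), (-85, 20), (-80, 17), (-75, 21), (-70, 16), (-65, 19), (-60, 19), (-55, 16), (-50, 18), (-45, 19), (-40, 17), (-35, 19), (-30, 16), (-25, 18), (-20, 19), (-15, 15), (-10, 17), (-5, 18), (0, 14), (5, 8), (10, 15), (15, 6), (20, 9), (25, 7), (30, 6), (115, 1), (120, 1), (125, 3)]
[-0.1308 -0.1305 -0.1303 -0.1302 -0.1297 -0.1296] [0.0285 0.0305 0.0307 0.0309 0.0311 0.0323 0.0338 0.1176 0.1244 0.1263
 0.1283 0.1296]
```

Call:
arm_command(xyz=[[3,10,0],[0,11,0],[0,10,0],[0,0,-15],[0,0,-20],[0,0,-15],[0,0,-7],[0,0,-4],[0,0,0],[0,0,0],[0,0,-3],[0,0,-3],[0,0,0],[0,0,0]], spin=[0,0,0,0,0,0,0,0,0,0,0,0,0,0])

```text
time: 8.7
tool_pos: [0.5196, 0.0046, 0.2137]
tool_rot: [3.142, 0.0, 0.05]
contact_force: [-0.0, 0.1, -2.0]
opening: 0.06
grip_force: 25.0
```

Call:
arm_command(xyz=[[-1,-1,0],[0,0,-2],[0,0,-1],[0,0,0],[0,0,0]], spin=[-0.2,0,0,0,0])

```text
time: 9.2
tool_pos: [0.5186, 0.0036, 0.2107]
tool_rot: [3.142, 0.0, 0.047]
contact_force: [0.0, -0.5, -2.2]
opening: 0.0595
grip_force: 25.0
```

Call:
arm_command(xyz=[[0,0,-0.8],[0,0,0],[0,0,0]], spin=[0,0,0])

```text
time: 9.5
tool_pos: [0.5186, 0.0037, 0.2099]
tool_rot: [3.141, 0.0, 0.047]
contact_force: [-0.7, 0.1, -3.0]
opening: 0.0598
grip_force: 25.0
```

Call:
arm_command(xyz=[[0,0,0],[0,0,0],[0,0,0],[0,0,0],[0,0,0],[0,0,30],[0,0,40],[0,0,40],[-20,0,40],[-40,-40,0],[-40,-40,0],[0,-40,0],[0,-40,0],[0,0,0]], spin=[0,0,0,0,0,0,0,0,0,0,0,0,0,0], jaw=1)

```text
time: 10.9
tool_pos: [0.4277, -0.1507, 0.3603]
tool_rot: [3.139, -0.001, 0.042]
contact_force: [0.7, 1.3, 0.4]
opening: 0.0918
grip_force: 0.0
```

```bash
python3 - <<'E'
from h import *
for n in('wrist','top','scene'):
    c=snap(n,n+'3');Q=cloud(c);print(n,rect(Q,(.36,.70,-.06,.06),(.045,.065)))
    print('  sa',rect(Q,(.42,.5,.09,.27),(.010,.03)),'sb',rect(Q,(.55,.75,-.24,-.14),(.010,.03)))
o=observe();print(o['tool_pos'],o['tool_rot'])
im=load('scene3')['img'];tp=load('top3')['img']
a=cv2.resize(im[100:250,130:330],(400,300));b=cv2.resize(tp[130:280,150:350],(400,300))
cv2.imwrite('pics/v3.png',np.hstack([a,b])[:,:,::-1])
E
```

```text
wrist (16087, array([477.1,   2.5,  53.2, 174.7,  61.2,   2.7]))
  sa (0, array([ 0.,  0., nan,  0.,  0.,  0.])) sb (0, array([ 0.,  0., nan,  0.,  0.,  0.]))
top (2190, array([520.7,   4.5,  53.5, 260.3,  60. ,   2.7]))
  sa (462, array([460. , 181.8,  18.3, 147.3,  22.2,  89.4])) sb (349, array([ 679.7, -190.2,   18.6,  115.7,   99.9,   -1.1]))
scene (1209, array([518.7,   4. ,  51.8, 261.6,  63.9,   2.6]))
  sa (449, array([459.3, 180.2,  16.5, 152.9,  26.5, -89.9])) sb (182, array([ 6.765e+02, -1.897e+02,  1.680e+01,  1.212e+02,  9.900e+01,
       -1.000e-01]))
[ 0.42767313 -0.14672959  0.35978566] [-3.14092382e+00  4.83314207e-04  4.62345753e-02]
  return _methods._mean(a, axis=axis, dtype=dtype,
  ret = ret.dtype.type(ret / rcount)
```

View pics/v3.png

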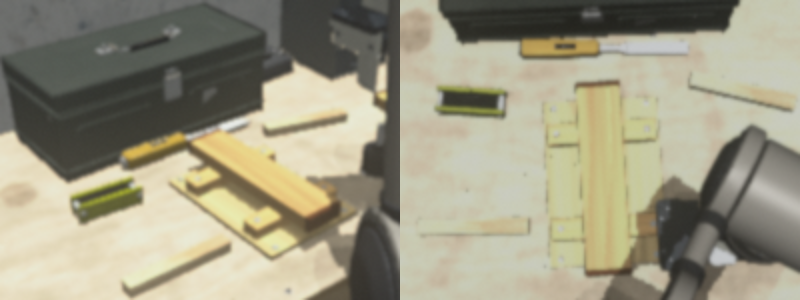

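The long board is centred and parallel, with both views agreeing to about 1 mm. Next is sticker_b, so I check the clearance to the toolbox first.

```bash
python3 - <<'E'
from h import *
Q=cloud(load('top0'))
for y0 in np.arange(-.28,-.10,.02):
    m=(Q[...,1]>y0)&(Q[...,1]<y0+.02)&(Q[...,0]<.95)&(Q[...,0]>.66)
    for zt in(.012,.05): 
        b=Q[m&(Q[...,2]>zt)]; print(round(y0,2),zt,b[:,0].min().round(3) if len(b) else None,b[:,2].max().round(3) if len(b) else None,end=' | ')
    print()
Q=cloud(load('top3'));print(rect(Q,(.60,.685,-.28,-.10),(.011,.03)),rect(cloud(load('scene3')),(.60,.685,-.28,-.10),(.011,.03)))
E
```

```text
-0.28 0.012 0.815 0.051 | -0.28 0.05 0.853 0.051 | 
-0.26 0.012 0.814 0.05 | -0.26 0.05 0.842 0.05 | 
-0.24 0.012 0.813 0.05 | -0.24 0.05 None None | 
-0.22 0.012 0.812 0.048 | -0.22 0.05 None None | 
-0.2 0.012 0.824 0.033 | -0.2 0.05 None None | 
-0.18 0.012 0.661 0.155 | -0.18 0.05 0.73 0.155 | 
-0.16 0.012 0.661 0.15 | -0.16 0.05 0.73 0.15 | 
-0.14 0.012 0.66 0.15 | -0.14 0.05 0.729 0.15 | 
-0.12 0.012 0.661 0.152 | -0.12 0.05 0.728 0.152 | 
(444, array([ 643.8, -192. ,   18.5,  150. ,   23.2,   75.2])) (199, array([ 641.6, -191.3,   16.4,  148.9,   27.2,   75.1]))
```

Call:
arm_command(xyz=[[20,-6,0],[20,-6,0],[20,-6,0],[20,-6,0],[20,-6,0],[20,-6,0],[20,-6,0],[20,-6,0],[20,-6,0],[20,-6,0],[10,-2,0],[0,0,0],[0,0,-20],[0,0,-20],[0,0,0]], spin=[7,7,7,7,7,7,7,7,7,7,2.5,0,0,0,0])

```text
time: 12.55
tool_pos: [0.6369, -0.2074, 0.3169]
tool_rot: [-3.135, -0.001, 1.312]
contact_force: [-0.2, -0.5, 0.0]
opening: 0.0918
grip_force: 0.0
```

```bash
python3 - <<'E'
from h import *
c=snap('wrist','w4');Q=cloud(c);o=observe();print(o['tool_pos'],o['tool_rot'])
m=(Q[...,2]>.011)&(Q[...,2]<.025)&(Q[...,0]>.6)&(Q[...,0]<.69)
q=Q[m];print(rect(Q,(.6,.69,-.29,-.1),(.011,.025)),q.min(0),q.max(0))
E
```

```text
[ 0.63735056 -0.20775764  0.31881798] [-3.13802794e+00 -7.17339595e-04  1.31246249e+00]
(4515, array([ 642.2, -192.1,   18.3,  149.6,   22. ,   75.3])) [ 0.60002204 -0.36493231  0.01100879] [ 0.67105318 -0.05104492  0.02499578]
```

View pics/w4.png

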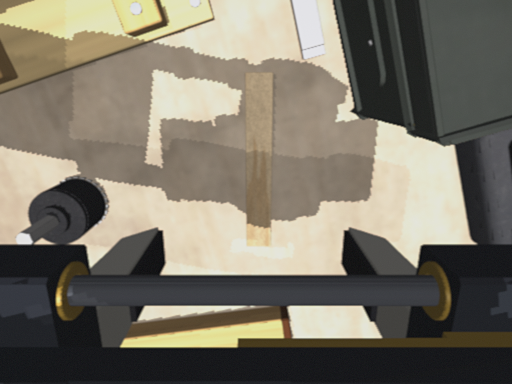

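Call:
arm_command(xyz=[[1,0,-25],[0,0,-30],[0,0,-30],[0,0,-25],[0,0,-15],[0,0,-8],[0,0,-5],[0,0,0],[0,0,0]], spin=[0,0,0,0,0,0,0,0,0])

```text
time: 13.5
tool_pos: [0.6392, -0.2092, 0.1832]
tool_rot: [3.14, 0.0, 1.312]
contact_force: [-0.6, -0.1, 0.6]
opening: 0.0917
grip_force: 0.0
```

Call:
arm_command(xyz=[[0,0,0],[0,0,0],[0,0,0],[0,0,0],[0,0,0],[0,0,0],[0,0,0],[0,0,0],[0,0,0],[0,0,0],[0,0,0],[0,0,0]], spin=[0,0,0,0,0,0,0,0,0,0,0,0], jaw=-0.9, squeeze=12)

```text
time: 14.7
tool_pos: [0.6389, -0.209, 0.1819]
tool_rot: [3.142, 0.0, 1.312]
contact_force: [-0.3, 0.5, -0.2]
opening: 0.0217
grip_force: 12.0
```

Call:
arm_command(xyz=[[0,0,10],[0,0,25],[0,0,30],[0,0,30],[0,0,20],[0,0,0],[-6,20,0],[-6,22,0],[-6,26,0],[-6,26,0],[-6,26,0],[-6,26,0],[-6,20,0],[-6,20,0],[-5,12,0],[0,0,0],[0,0,-15],[0,0,-20],[0,0,0],[0,0,0]], spin=[0,0,0,0,0,0,2,2,2,2,2,2,2,2,1.4,0,0,0,0,0])

```text
time: 16.7
tool_pos: [0.586, -0.0118, 0.2618]
tool_rot: [-3.141, 0.0, 1.615]
contact_force: [0.3, 0.9, 0.4]
opening: 0.0217
grip_force: 12.0
```

```bash
python3 - <<'E'
from h import *
c=snap('wrist','w5');Q=cloud(c);o=observe();print(o['tool_pos'],o['tool_rot'])
print(rect(Q,(.5,.68,-.12,.12),(.084,.11)))
im=c['img'][:,:,::-1];cv2.imwrite('pics/w5.png',im)
Q=cloud(snap('scene','s5'));print(rect(Q,(.54,.63,-.12,.12),(.08,.1)))
E
```

```text
[ 0.586238   -0.01170753  0.26244683] [3.14082402e+00 2.74597380e-04 1.61506951e+00]
(13766, array([581.5,  11.8,  98.3, 137.8,  54. , -75.5]))
(347, array([582.1,   5.5,  94.1, 147.3,  58.5, -75.2]))
```

View pics/w5.png

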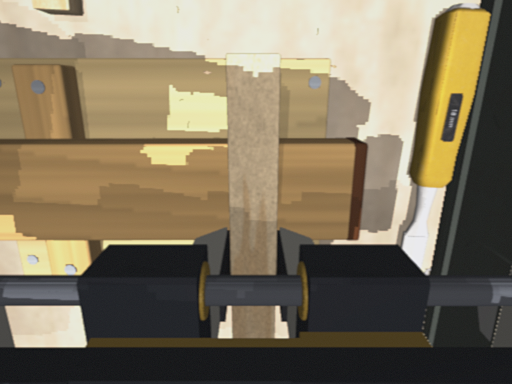

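```bash
python3 - <<'E'
from h import *
c=load('w5')
for u,v in((226,54),(281,54),(230,230),(279,230)): print((ray(c,u,v,.0985)*1000).round(1))
a=ray(c,253.5,54,.0985)[:2]*1000; b=ray(c,254.5,230,.0985)[:2]*1000
d=(a-b)/np.linalg.norm(a-b); ctr=a-75*d; print(np.degrees(np.arctan2(d[1],d[0])),ctr)
E
```

```text
[570.6  79.7  98.5]
[592.4  80.7  98.5]
[574.1   4.   98.5]
[596.7   5.   98.5]
92.91936721812944 [585.35268272   5.27513447]
```

Call:
arm_command(xyz=[[-1,1,-8],[0,0,-8],[0,0,-6],[0,0,-3],[0,0,-1],[0,0,0],[0,0,0]], spin=[0,0,0,0,0,0,0])

```text
time: 17.5
tool_pos: [0.585, -0.0101, 0.2362]
tool_rot: [3.141, 0.0, 1.616]
contact_force: [0.6, 0.1, 0.5]
opening: 0.022
grip_force: 12.0
```

Call:
arm_command(xyz=[[0,0,-1],[0,0,-0.5],[0,0,0],[0,0,0]], spin=[0,0,0,0])

```text
time: 17.9
tool_pos: [0.5849, -0.0101, 0.2349]
tool_rot: [3.141, 0.0, 1.616]
contact_force: [-1.2, -0.1, 3.4]
opening: 0.0218
grip_force: 12.0
```

Call:
arm_command(xyz=[[0,0,0],[0,0,0],[0,0,0],[0,0,0],[0,0,0],[0,0,20],[0,0,35],[0,0,30],[-14,19,0],[-14,19,0],[-14,19,0],[-14,19,0],[-14,19,0],[-14,19,0],[-14,19,0],[-14,19,0],[-14,19,0],[0,3,0],[0,0,0],[0,0,0]], spin=[0,0,0,0,0,0,0,0,-0.3,-0.3,-0.3,-0.3,-0.3,-0.3,-0.3,-0.3,-0.2,0,0,0], jaw=1)

```text
time: 19.9
tool_pos: [0.4594, 0.1635, 0.3195]
tool_rot: [3.141, 0.0, 1.57]
contact_force: [1.1, 0.2, 0.5]
opening: 0.092
grip_force: 0.0
```

```bash
python3 - <<'E'
from h import *
c=snap('wrist','w6');Q=cloud(c);o=observe();print(o['tool_pos'],o['tool_rot'])
print(rect(Q,(.42,.5,.09,.28),(.011,.025)))
for n in('top','scene'): Q=cloud(snap(n,n+'6'));print(n,rect(Q,(.53,.65,-.1,.1),(.064,.085)))
E
```

```text
[0.45947717 0.16330512 0.31944705] [3.14106273e+00 1.58884082e-04 1.56990056e+00]
(4472, array([458.5, 182. ,  18.4, 149.1,  22.1,  90. ]))
top (487, array([585.3,   8.1,  71.5, 148.6,  23.9, -87.5]))
scene (66, array([583.3,   8.2,  69. , 149.9,  24.1, -87.5]))
```

Call:
arm_command(xyz=[[-1,9,0],[0,10,0],[0,0,-25],[0,0,-30],[0,0,-30],[0,0,-25],[0,0,-15],[0,0,-8],[0,0,-4],[0,0,0],[0,0,0]], spin=[0,0,0,0,0,0,0,0,0,0,0])

```text
time: 21.15
tool_pos: [0.4582, 0.1831, 0.1831]
tool_rot: [3.14, -0.0, 1.571]
contact_force: [0.1, 0.1, 0.1]
opening: 0.092
grip_force: 0.0
```

Call:
arm_command(xyz=[[0,0,0],[0,0,0],[0,0,0],[0,0,0],[0,0,0],[0,0,0],[0,0,0],[0,0,0],[0,0,0],[0,0,0],[0,0,0],[0,0,0]], spin=[0,0,0,0,0,0,0,0,0,0,0,0], jaw=-0.9, squeeze=12)

```text
time: 22.35
tool_pos: [0.4578, 0.1829, 0.1824]
tool_rot: [3.142, 0.0, 1.571]
contact_force: [0.8, -0.1, -1.0]
opening: 0.0218
grip_force: 12.0
```

Call:
arm_command(xyz=[[0,0,10],[0,0,25],[0,0,35],[0,0,30],[0,-12,0],[0,-18,0],[-1,-20,0],[0,-20,0],[-1,-20,0],[0,-20,0],[-1,-20,0],[0,-20,0],[0,-18,0],[0,-13,0],[0,0,-10],[0,0,-10],[0,0,0],[0,0,0]], spin=[0,0,0,0,0.5,0.5,0.5,0.5,0.6,0,0,0,0,0,0,0,0,0])

```text
time: 24.15
tool_pos: [0.4547, 0.0026, 0.2619]
tool_rot: [-3.14, -0.0, 1.617]
contact_force: [-0.5, 0.2, -0.8]
opening: 0.0218
grip_force: 12.0
```

```bash
python3 - <<'E'
from h import *
c=snap('wrist','w7');Q=cloud(c);o=observe();print(o['tool_pos'],o['tool_rot'])
z=o['tool_pos'][2]-.1824+.018
m=(abs(Q[...,2]-z)<.006)&(abs(Q[...,0]-.4548)<.014)&(Q[...,1]<.1)&(Q[...,1]>.02);q=Q[m]*1000
(vx,vy,x0,y0)=cv2.fitLine(q[:,:2].astype(np.float32),cv2.DIST_L2,0,.01,.01).ravel()
s=np.sign(vy);d=np.array([vx,vy])*s;p=np.array([x0,y0]);t=(q[:,:2]-p)@d
print(len(q),np.degrees(np.arctan2(d[1],d[0])),'centre',p+(np.percentile(t,99.7)-75)*d,np.median(q[:,2]),z)
E
```

```text
[0.4548478 0.0025428 0.2622133] [-3.14104695e+00 -1.99362758e-04  1.61699233e+00]
6188 92.02339 centre [453.45232916   1.61220281] 97.82187978116355 0.09781329742222399
```

Call:
arm_command(xyz=[[0,0,-8],[0,0,-8],[0,0,-6],[0,0,-3],[0,0,-1.5],[0,0,-0.7],[0,0,0],[0,0,0]], spin=[0,0,0,0,0,0,0,0])

```text
time: 25.0
tool_pos: [0.4549, 0.0019, 0.2354]
tool_rot: [3.141, 0.0, 1.616]
contact_force: [0.0, 0.2, -0.1]
opening: 0.0222
grip_force: 12.0
```

Call:
arm_command(xyz=[[0,0,-0.7],[0,0,0],[0,0,0]], spin=[0,0,0])

```text
time: 25.3
tool_pos: [0.4549, 0.0019, 0.2354]
tool_rot: [3.141, 0.0, 1.616]
contact_force: [-4.1, 0.4, 10.6]
opening: 0.0218
grip_force: 12.0
```

Call:
arm_command(xyz=[[0,0,0],[0,0,0],[0,0,0],[0,0,0],[0,0,0],[0,0,20],[0,0,40],[0,0,40],[0,0,20],[0,0,0]], spin=[0,0,0,0,0,0,0,0,0,0], jaw=1)

```text
time: 26.3
tool_pos: [0.4554, 0.0019, 0.3574]
tool_rot: [3.135, 0.001, 1.616]
contact_force: [0.4, 0.1, -1.0]
opening: 0.0914
grip_force: 0.0
```

Call:
arm_command(xyz=[[3,-24,0],[3,-24,0],[3,-24,0],[3,-24,0],[3,-24,0],[3,-24,0],[3,-24,0],[3,-24,0],[3,-24,0],[3,-24,0],[3,-24,0],[3,-24,0],[3,-24,0],[3,-24,0],[3,-27,0],[0,0,0],[0,0,0]], spin=[-7,-7,-7,-7,-7,-7,-7,-7,-7,-7,-7,-7,-7,-7,-0.6,0,0])

```text
time: 28.0
tool_pos: [0.4995, -0.3612, 0.3527]
tool_rot: [-3.14, 0.002, -0.106]
contact_force: [0.3, 0.2, -0.3]
opening: 0.0917
grip_force: 0.0
```

```bash
python3 - <<'E'
from h import *
c=snap('wrist','w8');Q=cloud(c);o=observe();print(o['tool_pos'],o['tool_rot'])
print(rect(Q,(.42,.67,-.42,-.30),(.015,.035)))
for n in('top','scene'):
    Q=cloud(snap(n,n+'8'))
    print(n,'far',rect(Q,(.53,.65,-.1,.1),(.064,.085)),'near',rect(Q,(.41,.5,-.1,.1),(.064,.085)),'long',rect(Q,(.36,.70,-.06,.06),(.045,.085)))
E
python3 -c "
from h import *
t=load('top8')['img'][130:280,150:350];w=load('w8')['img']
cv2.imwrite('pics/v8.png',np.hstack([cv2.resize(t,(400,300)),cv2.resize(w,(400,300))])[:,:,::-1])"
```

```text
[ 0.49964532 -0.36057029  0.35314093] [-3.13979276e+00  2.02079379e-03 -1.04760288e-01]
(13276, array([ 540.7, -362.1,   24.4,  179.5,   60.4,   -6.1]))
top far (481, array([585. ,   8.1,  71.4, 148.4,  23.5, -87.8])) near (507, array([456. ,   1.2,  71.3, 149. ,  22.4, -87.3])) long (2515, array([ 5.209e+02, -2.000e-01,  5.510e+01,  2.626e+02,  1.196e+02,
        0.000e+00]))
scene far (268, array([582.7,   7.8,  69.4, 151. ,  25.5, -88.1])) near (334, array([ 4.544e+02,  2.000e-01,  6.960e+01,  1.515e+02,  2.680e+01,
       -8.780e+01])) long (1526, array([ 5.184e+02, -0.000e+00,  5.320e+01,  2.653e+02,  1.196e+02,
       -1.000e-01]))
```

View pics/v8.png

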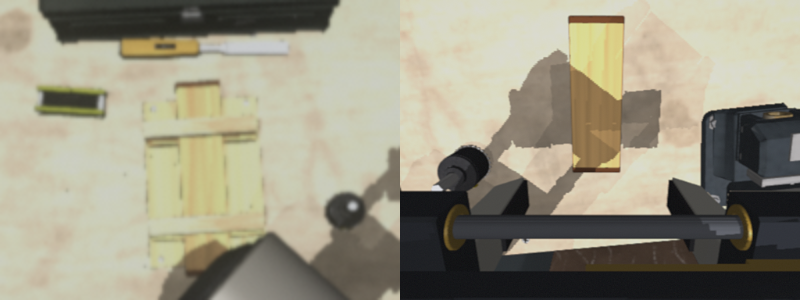

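Call:
arm_command(xyz=[[20,-1,0],[21,-1,0],[0,0,-30],[0,0,-35],[0,0,-35],[0,0,-30],[0,0,-20],[0,0,-13],[0,0,-8],[0,0,0],[0,0,0]], spin=[0,0,0,0,0,0,0,0,0,0,0])

```text
time: 29.25
tool_pos: [0.5412, -0.3632, 0.1846]
tool_rot: [3.141, -0.001, -0.105]
contact_force: [-0.4, 0.6, 0.5]
opening: 0.0918
grip_force: 0.0
```

Call:
arm_command(xyz=[[0,0,0],[0,0,0],[0,0,0],[0,0,0],[0,0,0],[0,0,0],[0,0,0],[0,0,0],[0,0,0],[0,0,0]], spin=[0,0,0,0,0,0,0,0,0,0], jaw=-0.2, squeeze=25)

```text
time: 30.25
tool_pos: [0.5409, -0.3631, 0.1837]
tool_rot: [3.141, -0.0, -0.105]
contact_force: [-0.3, -0.2, 3.3]
opening: 0.0598
grip_force: 25.0
```

Call:
arm_command(xyz=[[0,0,10],[0,0,25],[0,0,35],[0,0,35],[0,0,30],[0,0,15],[0,15,0],[-2,28,0],[-2,32,0],[-2,32,0],[-2,32,0],[-2,32,0],[-2,32,0],[-2,32,0],[-2,32,0],[-2,32,0],[-2,32,0],[-1,22,0],[0,13,0],[0,0,0]], spin=[0,0,0,0,0,0,0.7,1,1,1,1,1,1,1,1,0,0,0,0,0])

```text
time: 32.25
tool_pos: [0.5192, 0.0047, 0.3328]
tool_rot: [-3.141, 0.002, 0.05]
contact_force: [-0.6, -0.1, -1.4]
opening: 0.0598
grip_force: 25.0
```

Call:
arm_command(xyz=[[0,0,-15],[0,0,-20],[0,0,-15],[0,0,0],[0,0,0],[0,0,0]], spin=[0,0,0,0,0,0])

```text
time: 32.85
tool_pos: [0.5202, 0.0024, 0.2843]
tool_rot: [3.141, -0.001, 0.046]
contact_force: [-0.3, 0.0, -1.0]
opening: 0.0597
grip_force: 25.0
```

Call:
arm_command(xyz=[[0,1.5,-12],[0,0,-9],[0,0,-5],[0,0,-1.5],[0,0,0],[0,0,0],[0,0,0]], spin=[0,0,0,0,0,0,0])

```text
time: 33.55
tool_pos: [0.52, 0.0044, 0.2563]
tool_rot: [3.141, -0.001, 0.047]
contact_force: [0.1, 0.6, -1.7]
opening: 0.0603
grip_force: 25.0
```

```bash
python3 - <<'E'
from h import *
o=observe();print(o['tool_pos'],o['tool_rot'])
Q=cloud(snap('scene','s9'));t=Q-np.array([.5196,.004,0]);a=np.radians(2.7)
x=t[...,0]*np.cos(a)+t[...,1]*np.sin(a);y=-t[...,0]*np.sin(a)+t[...,1]*np.cos(a)
for lo,hi,L in((.088,.1,.12),(.046,.056,.15)):
    m=(abs(y)<.026)&(Q[...,2]>lo)&(Q[...,2]<hi)&(abs(x)<L);s=np.sort(x[m]);print(len(s),s[:5].round(4),s[-5:].round(4))
E
```

```text
[0.51996587 0.00443993 0.25633291] [ 3.14138314e+00 -6.21185978e-04  4.69762586e-02]
446 [-0.0913 -0.0909 -0.0908 -0.0906 -0.0906] [0.0311 0.0314 0.0317 0.0325 0.0335]
424 [-0.1315 -0.1314 -0.1313 -0.1309 -0.1308] [0.1264 0.1266 0.1272 0.1292 0.1307]
```

Call:
arm_command(xyz=[[0,0,-0.8],[0,0,-0.6],[0,0,0],[0,0,0]], spin=[0,0,0,0])

```text
time: 34.0
tool_pos: [0.5199, 0.0044, 0.2547]
tool_rot: [3.141, -0.0, 0.047]
contact_force: [0.2, 1.0, -1.1]
opening: 0.0598
grip_force: 25.0
```

Call:
arm_command(xyz=[[0,0,-0.4],[0,0,0],[0,0,0]], spin=[0,0,0])

```text
time: 34.3
tool_pos: [0.5199, 0.0044, 0.2547]
tool_rot: [3.141, -0.001, 0.047]
contact_force: [-1.6, 0.1, 5.5]
opening: 0.0598
grip_force: 25.0
```

Call:
arm_command(xyz=[[0,0,0],[0,0,0],[0,0,0],[0,0,0],[0,0,0],[0,0,0],[0,0,15],[0,0,35],[0,0,40],[0,0,30],[-10,-30,0],[-10,-30,0],[-10,-30,0],[-10,-30,0],[-10,-30,0],[-10,-30,0],[-10,-30,0],[0,-30,0],[0,-30,0],[0,0,0]], spin=[0,0,0,0,0,0,0,0,0,0,0,0,0,0,0,0,0,0,0,0], jaw=1)

```text
time: 36.3
tool_pos: [0.4496, -0.2686, 0.3741]
tool_rot: [3.14, -0.0, 0.044]
contact_force: [1.4, 0.5, -0.8]
opening: 0.0918
grip_force: 0.0
```

```bash
python3 - <<'E'
from h import *
for n in('top','scene'):
    Q=cloud(snap(n,n+'9'))
    a=np.radians(2.6);t=Q-np.array([.5196,.0033,0])
    B=np.stack([t[...,0]*np.cos(a)+t[...,1]*np.sin(a),-t[...,0]*np.sin(a)+t[...,1]*np.cos(a),Q[...,2]],-1)
    print(n,'short',rect(B,(-.12,.12,-.06,.06),(.085,.105)))
    for k,x in(('near',-.065),('far',.065)): print(k,rect(B,(x-.03,x+.03,-.1,.1),(.064,.08)))
    m=abs(B[...,1])<.06;print('longends',rect(B,(-.15,-.085,-.06,.06),(.045,.06)),rect(B,(.085,.15,-.06,.06),(.045,.06)))
    print('saw',rect(Q,(.42,.53,-.24,-.13),(.012,.1)),'hex',rect(Q,(.59,.675,.11,.26),(.012,.1)))
t=load('top9')['img'][130:280,150:350];w=load('scene9')['img'][100:250,130:330]
cv2.imwrite('pics/v9.png',np.hstack([cv2.resize(t,(400,300)),cv2.resize(w,(400,300))])[:,:,::-1])
E
```

```text
top short (1633, array([1.600e+00, 1.800e+00, 9.540e+01, 1.804e+02, 6.010e+01, 1.000e-01]))
near (302, array([-70.6,   0.8,  71.5, 148.8,  36. ,  89.9]))
far (286, array([ 65.5,   1.8,  71.3, 148.5,  22.9, -89.9]))
longends (373, array([-108.1,    0.8,   53.4,   59.7,   41.6,  -89.9])) (235, array([116.4,   1. ,  53.7,  58.9,  30.3, -88.9]))
saw (281, array([ 474.9, -186.6,   42.3,   46.9,   46.6,  -44.6])) hex (470, array([633. , 186. ,  25.9,  94.7,  38.4,  85.4]))
scene short (880, array([ -1.5,   1. ,  93.7, 180.7,  64.1,  -0.4]))
near (254, array([-68.8,  -0. ,  70.4, 150.2,  55.6,  81.2]))
far (153, array([ 59.3,   0.5,  69.4, 150.2,  47.7,  83.6]))
longends (287, array([-108.9,    1. ,   51.9,   63.8,   47.1,  -89.3])) (48, array([114.4,  18.1,  51.5,  30.4,  26.3,   0.9]))
saw (103, array([ 482. , -177.7,   37.3,   49. ,   19.8,  -40.8])) hex (411, array([630.5, 186. ,  23.4,  95.9,  41. ,  87. ]))
```

View pics/v9.png

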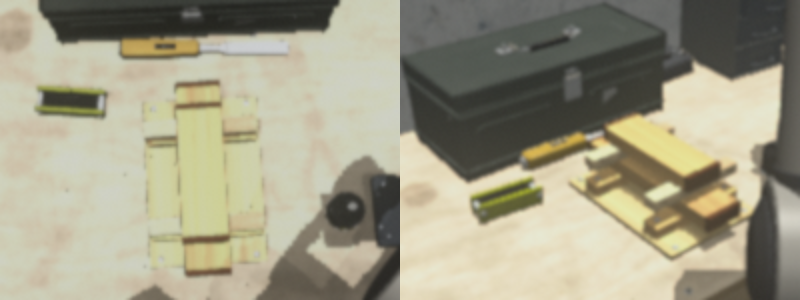

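The final view shows the stack aligned and level to within about 1 mm. The hole saw and hex keys have not moved, and the gripper is clear of everything.

```bash
python3 -c "
from cell import *
print(hand_in())"
```

```text
the job is handed in; nothing more can be done
None
```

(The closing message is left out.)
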